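Empty the tile press's catch tray into the tote

TASK

The press has filled its catch tray. Slide the empty tote along the bench until it stands squarely under the tray's flap, and put the broken tile into the black reclaim tub; only then let the flap right down and sweep the four whole tiles out into the tote without picking them up. Finish with the flap shut again, the tote still standing under it, and nothing else on the bench disturbed.

Things in the scene. Friction and masses are not known exactly. Their poses are not given: they have to be found in the camera images.
- catch_tray: Fixed steel catch tray at the end of a press's discharge belt. Origin: on the bench, below the middle of the flap's hinge line (the tray's open end). y points out through the flap, x along the hinge. Floor top z 120 mm, x -100 to 100, y -270 to 0; side walls to z 165, back wall to 150. Beyond y -290 the conveyor: rails to z 180, guide rods to 209. Bench under the tray is free for y > -88.
- flap (a joint): Steel flap across the tray's open end, 196 mm wide, 45 long. 0 = shut (stop), upright, leaning 20 degrees out; 2.18 rad = right down (stop), 55 degrees below level, its edge at y 26, z 81 mm in the catch tray's frame. Hinge axis: along the tray's x through (0, 0, 118 mm). Friction hinge: stays where left; moving it takes 0.12 to 0.2 N m, i.e. 2 to 3 N at the knob.
- flap_knob (a point): Centre of the black barrel knob (22 mm dia., 16 mm long, along the tray's x) on the flap's lever (9 mm bar, 80 mm from hinge axis to knob), on the robot's side. In the catch tray's frame it is at x = -150, y = 80 sin(q - 1.09), z = 118 + 80 cos(q - 1.09) mm, q = flap's joint value: it leans towards the press when shut and swings over the top, away from the press, to lower the flap.
- tile1: Whole dry-pressed terracotta tile, 42 x 42 x 10 mm, 35 g, lying flat in the tray. Origin: centre of its underside; z is its thickness.
- tile2: Whole dry-pressed terracotta tile, 42 x 42 x 10 mm, 35 g, lying flat in the tray. Origin: centre of its underside; z is its thickness.
- tile3: Whole dry-pressed terracotta tile, 42 x 42 x 10 mm, 35 g, lying flat in the tray. Origin: centre of its underside; z is its thickness.
- tile4: Whole dry-pressed terracotta tile, 42 x 42 x 10 mm, 35 g, lying flat in the tray. Origin: centre of its underside; z is its thickness.
- broken_tile: The broken tile: same terracotta, 42 x 42 x 10 mm outline with one quarter missing (L-shaped from above), 26 g, lying flat in the tray among the whole ones. Origin: underside, centre of the whole outline; the quarter x > 0, y > 0 is missing, so the half y < 0 is a full bar 42 mm long in x, 21 mm wide.
- tote: Loose grey plastic tote, 0.3 to 0.65 kg: 270 (x) x 190 (y) mm over the rim, 70 high; inside 250 x 170, floor 5 mm up. Rim: band 11 mm thick, 12 high, all round. Origin: centre of underside. Under the flap its long side lies along the hinge, its centre about 70 mm out from the catch tray's origin along the tray's y (20 to 110 will do, within 35 mm sideways). The flap, down, clears the rim.
- reclaim_tub: Fixed round black plastic tub, open at the top, 70 mm high, 132 mm across the rim, 4 mm wall, inside bottom 102 mm across and 5 mm above the bench. Origin: centre of its underside.
- mug: Bystander: terracotta mug, 68 mm across, 90 mm high, handle towards its y. Origin: centre of its underside.
- bisque_bowl: Bystander: white bowl, 110 mm across, 50 mm high. Origin: centre of its underside.
- glaze_jar: Bystander: lidded jar, 70 mm across, 85 mm high. Origin: centre of its underside.
- glaze_brush: Bystander: brush lying on the bench, handle to its -x. Origin: middle of its underside.
- clay_spatula: Bystander: wooden-handled spatula, 190 mm long, lying on the bench, handle to its -x. Origin: middle of its underside.
- plaster_mould: Bystander: heavy round plaster mould, 130 mm across, 75 mm high. Origin: centre of its underside.
Not all that is in view belongs to the job. Leave any purple or turquoise look-alike of the tile2 alone.

How it is judged:
By the outcome, as a careful person would: the job done as asked, in the order asked, and still so for the second after the job is handed in, with the robot touching nothing.
It also fails if it takes over 72 s, if anything falls off the work surface, if the arm or the gripper's body presses on something with over 40 N, if the wrist force passes 120 N, or if a joint passes its speed limit or range.

ROBOT

A 7-joint arm with a two-finger parallel gripper is mounted at the origin on the work surface. World frame = base frame: x ahead of the robot, y to its left, z up, the work surface at z = 0. Lengths are in m, angles in rad, forces in N, time in s.
With the tool pointing down it reaches from about 0.35 to 0.9 m from the base axis. Payload 7.2 kg.
Tool frame: the origin (TCP) lies on the centre line of the jaws, within the pads' length; the fingertips stand ahead of it and the grasp point (between the pads) is the TCP (r.tcp_to_tips is the z of the fingertips in the tool frame, in m); z points along the fingers, y is the direction in which the jaws open and shut (so a half turn about z gives the same grasp; the last joint's range is limited). The gripper opens to 85 mm and grips with 20 to 120 N. Pads are 22 mm wide; open, the fingers measure 114 mm over their backs; the gripper's body (76 mm by 85 mm) begins 54 mm behind the grasp point. The pads swing forward as they close: fully open they stand 13 mm farther back than shut.
Start: joints at [1.275, 0.411, -0.013, 1.596, 0.006, 1.134, -0.082], TCP at [0.141, -0.609, 0.25] pointing down, gripper open.
Joint ranges: [-2.95, 2.95], [-0.29, 1.99], [-1.47, 1.44], [0.14, 2.54], [-1.03, 4.17], [0.13, 1.85], [-2.86, 2.86]. Speed limits (rad/s): [2.39, 2.39, 3.01, 3.01, 3.14, 3.14, 3.14].

INTERFACE

Orientations are given as a unit quaternion [x, y, z, w].
In Python, from workcell import r gives the robot as it stands.
- The arm moves only by the tool carry_out, never from a script. Its argument "steps" is a list of rows, each a list of 2 entries, a list of its own where there are three numbers: the shift along the tool's x, y, z in m, then the turn about the tool's z in rad. A call has 1 to 12 rows; each row is the pose to reach, as a shift and turn from the pose commanded when the call began, along the tool's axes at that moment; what a row does not reach only later rows make up. A row lasts 1/10 s, in which the tool goes at most 50 mm and 8.59 degrees, less where a joint would pass 70% of its speed; a pose out of reach is approached as far as the arm can. A call with a gripper value outside its range is refused whole. "gripper" is the opening, from 0 (shut) to 1 (fully open), set as the call begins (left out, the last holds). The fingers move at their own pace and stop on an object; "squeeze" is the grip in N (left out, the last holds). Time passes only in rows, so rows that repeat a pose let the fingers close. It gives the time, the measured TCP pose, the force and the opening at its end, in the units of the state.
- r.read_state(): the state, without advancing time (a new reading comes with each control period).
- r.grab_frame(name): name is "scene" or "top"; returns the picture (420x560x3 uint8, blue, green, red); there is no depth.
- r.camera_params(name): a dict with "vfov" (degrees; the focal length in pixels is half the picture's height over the tangent of half this angle, whatever the lens; pixels are square), "cx", "cy" (the principal point, pixels), "origin" and "rotation" of the camera in the world. Camera axes: x right, y up, looking along -z (the intrinsics and any distortion apply to the point x, -y, -z); pixel columns grow to the right and rows downward; lengths in m; the calibration is good to about 2 mm. A picture is of the moment at which its call begins. camera_params takes no time and is no camera call.
- r.close_job(): hands the job in, once; it reports no verdict.
The state is a dict: "clock": time; "joint_positions": joint angles; "joint_vel": joint speeds; "joint_torque": joint torques, N m; "ee_pos": TCP position; "orientation": TCP orientation; "contact_force": force on the tool from outside, world axes, zero at the start; "torque": the same for the moment, N m; "opening": finger opening in m.
Only numpy, scipy, OpenCV 4.12 (cv2) and the standard library are available. Lean on these libraries where they do the work, as an engineer would, in place of code of your own. Each camera call takes 0.05 s, during which the arm holds its last target. There are 200 camera calls.

## Working session

There is one attempt and no reset: what is moved stays moved. The work goes in short steps, Python scripts to look and compute and a tool call to move; the robot and the scene stay as the last step left them, time stands still between calls to the robot, and variables do not carry over. Pictures are saved under pics/ and viewed, about 8 in all and at most 12, crops included, and the job is handed in when it is done.

Besides the shell and the picture viewer there is one more tool, called after ">>>" as name(argument=value, ...), one argument or row to a line, values as JSON. carry_out: Moves the arm, as the interface text tells. Its arguments: {"type":"object","properties":{"steps":{"type":"array","items":{"type":"array"}},"gripper":{"type":"number"},"squeeze":{"type":"number"}},"required":["steps"]}

```bash
mkdir -p pics; ls; python3 - <<'E'
from workcell import r
import cv2
for n in("scene","top"):
    cv2.imwrite(f"pics/{n}0.png",r.grab_frame(n)); print(n,r.camera_params(n))
print(r.read_state(), r.tcp_to_tips)
E
```

```text
pics
scene {'vfov': 52.269856802234074, 'cx': 280.74015286412964, 'cy': 211.87928143218647, 'origin': array([ 1.13656969, -0.27804102,  0.98496286]), 'rotation': array([0.27588716, 0.15460875, 0.47062355, 0.82370862])}
top {'vfov': 44.316816683779415, 'cx': 284.08691860116284, 'cy': 200.54709129302054, 'origin': array([0.42558338, 0.02762094, 1.46003183]), 'rotation': array([-0.0373449 ,  0.03826244,  0.71089343, -0.70126448])}
{'clock': 0.1, 'joint_positions': array([ 1.27479124,  0.41184624, -0.01273126,  1.5969524 ,  0.00557321,
        1.13432199, -0.0821826 ]), 'joint_vel': array([-0.00092285, -0.00230473, -0.00062094, -0.00332033, -0.00053456,
        0.00048194, -0.00068081]), 'joint_torque': array([ 3.12734112e-03, -6.01830983e+01,  6.84561040e-01, -3.00090730e+01,
        1.41309213e-02,  6.42857267e-03, -1.66719639e-05]), 'ee_pos': array([ 0.14103744, -0.60844341,  0.24952389]), 'orientation': array([ 9.93517119e-01,  1.13680154e-01, -1.21325188e-04, -7.36558766e-04]), 'contact_force': array([-0.02207979,  0.13944264,  0.28975048]), 'torque': array([-0.02375585, -0.0010268 ,  0.08644765]), 'opening': 0.0857076323018157} 0.019
```

View pics/top0.png

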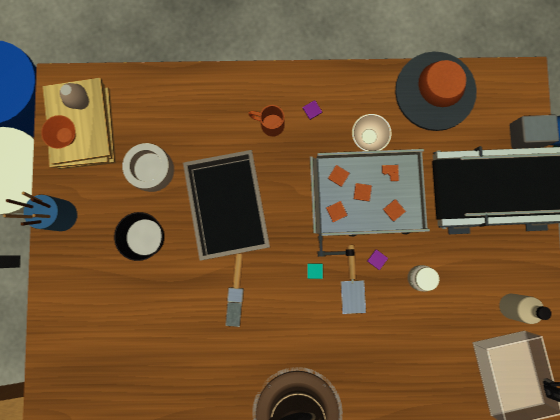

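View pics/scene0.png

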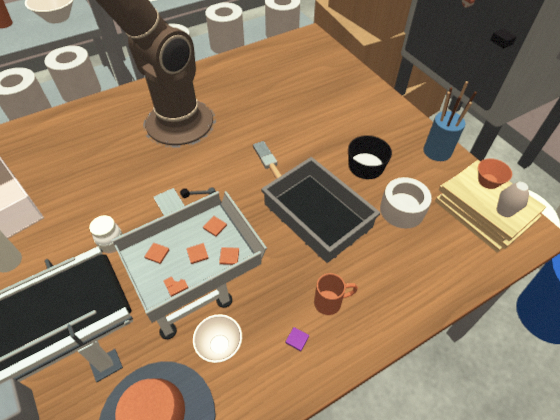

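The top view shows robot at bottom (+x up, +y left): tote at (227,205), tray (312–428,152–235), flap on its left end, knob at about (349,253), tub (140,237), five tiles with the broken one at (391,172). Zooming for pixel-accurate corners.

```bash
cat > h.py <<'E'
import numpy as np, cv2
from scipy.spatial.transform import Rotation as R
from workcell import r
def cam(n):
    p=r.camera_params(n); f=210/np.tan(np.radians(p['vfov'])/2)
    return p,f,R.from_quat(p['rotation']).as_matrix()
def ray(n,u,v):
    p,f,M=cam(n); d=M@np.array([(u-p['cx'])/f,-(v-p['cy'])/f,-1]); return p['origin'],d
def pt(n,u,v,z):
    o,d=ray(n,u,v); return o+d*(z-o[2])/d[2]
def px(n,P):
    p,f,M=cam(n); c=M.T@(np.array(P)-p['origin']); return np.array([p['cx']+f*c[0]/-c[2],p['cy']-f*c[1]/-c[2]])
def tri(u1,u2):
    A=[];b=[]
    for n,u in(("top",u1),("scene",u2)):
        o,d=ray(n,*u); d=d/np.linalg.norm(d); P=np.eye(3)-np.outer(d,d); A.append(P); b.append(P@o)
    return np.linalg.solve(sum(A),sum(b))
def tiles(n,img,z=.13,amin=60):
    hsv=cv2.cvtColor(img,cv2.COLOR_BGR2HSV)
    m=cv2.inRange(hsv,(3,150,120),(14,255,255)); out=[]
    for c in cv2.findContours(m,0,1)[0]:
        if cv2.contourArea(c)<amin: continue
        M=cv2.moments(c); u,v=M['m10']/M['m00'],M['m01']/M['m00']
        out.append((u,v,cv2.contourArea(c),pt(n,u,v,z).round(4),cv2.minAreaRect(c)))
    return out
E
python3 - <<'E'
from h import *
im=cv2.imread("pics/top0.png")
cv2.imwrite("pics/z1.png",cv2.resize(im[115:335,170:450],None,fx=2.7,fy=2.7,interpolation=cv2.INTER_CUBIC))
for n in("top","scene"):
    for t in tiles(n,cv2.imread(f"pics/{n}0.png")): print(n,np.round(t[:3],1),t[3],np.round(t[4][1],1),t[4][2])
E
```

```text
top [336.6 211.2 219.5] [ 0.5389 -0.1106  0.13  ] [15.7 16.1] 63.43495178222656
top [393.9 209.9 226.5] [ 0.5401 -0.2592  0.13  ] [16.1 15.7] 50.194427490234375
top [362.3 191.7 211.5] [ 0.5887 -0.1785  0.13  ] [15.3 15.7] 8.13010311126709
top [391.  171.2 159.5] [ 0.6416 -0.2553  0.13  ] [15. 15.] 90.0
top [338.4 175.2 212. ] [ 0.6329 -0.1177  0.13  ] [15.3 15.4] 30.963754653930664
top [ 57.3 131.5 860.5] [0.7592 0.619  0.13  ] [35.4 33. ] 10.61965560913086
top [270.  116.  513.5] [0.7935 0.0591 0.13  ] [24.3 35.1] 71.56504821777344
top [ 446.1   78.9 1119. ] [ 0.8883 -0.4108  0.13  ] [37. 38.] 90.0
scene [ 160.9  401.  1064. ] [ 0.8543 -0.3669  0.13  ] [40. 49.] 90.0
scene [332.9 287.  625.5] [0.8236 0.0459 0.13  ] [38.6 26. ] 25.34617805480957
scene [157.9 255.2  91.5] [ 0.5507 -0.2571  0.13  ] [15.8 18.1] 29.05460548400879
scene [194.9 254.9  79. ] [ 0.5935 -0.183   0.13  ] [14.2 16.4] 71.56504821777344
scene [216.3 226.2 136. ] [ 0.5449 -0.1052  0.13  ] [16.4 15. ] 33.6900634765625
scene [494.9 170.6 526.5] [0.7596 0.6219 0.13  ] [33.8 22.1] 18.43494987487793
```

View pics/z1.png

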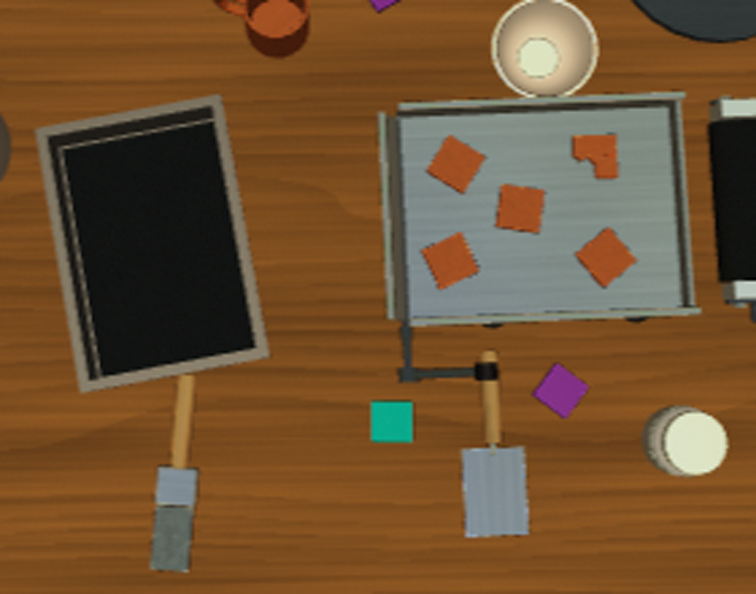

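```bash
python3 - <<'E'
from h import *
Z=lambda x,y,z:pt("top",170+(x+.5)/2.7-.5,115+(y+.5)/2.7-.5,z)
print("tote");T=np.array([Z(*c,.07) for c in((37,129),(219,96),(268,356),(81,391))]);print(T.round(4),T.mean(0).round(4))
for a,b in((0,1),(1,2),(2,3),(3,0)):
    d=T[b]-T[a];print(np.linalg.norm(d).round(4),np.degrees(np.arctan2(d[1],d[0])).round(2))
def L(n,a,b):
    a,b=np.array(a),np.array(b);d=b-a;print(n,a.round(4),b.round(4),np.degrees(np.arctan2(d[1],d[0])).round(2),np.linalg.norm(d).round(4))
L("topwall",Z(400,103,.165),Z(684,94,.165))
L("botwall",Z(412,325,.165),Z(699,314,.165))
L("flap",Z(379,112,.160),Z(391,318,.160))
L("backwall in",Z(670,100,.150),Z(684,308,.150))
print("knob",Z(486,372,.155))
L("shaft",Z(407,326,.118),Z(408,374,.118))
for n,u in(("tub",(140,237)),("mug",(270,119))):print(n,pt("top",*u,.07))
print("brush tip",Z(188,376,.01),Z(178,376,.01), "bowl",Z(545,48,.05),"mug",Z(277,18,.09), Z(215,0,.05))
print("knob scene ray at .155",pt("scene",186,193,.155),pt("scene",212,190,.118))
print("tub circle",[pt("top",*u,.07).round(3) for u in((115,236),(165,236),(140,213),(140,260))])
E
```

```text
tote
[[0.6832 0.2985 0.07  ]
 [0.7147 0.1141 0.07  ]
 [0.4512 0.0671 0.07  ]
 [0.4191 0.253  0.07  ]] [0.5671 0.1832 0.07  ]
0.1871 -80.32
0.2676 -169.9
0.1886 99.79
0.268 9.78
topwall [ 0.6859 -0.0628  0.165 ] [ 0.6909 -0.3315  0.165 ] -88.93 0.2688
botwall [ 0.4763 -0.0696  0.165 ] [ 0.4829 -0.3366  0.165 ] -88.59 0.2671
flap [ 0.6785 -0.043   0.16  ] [ 0.4833 -0.0505  0.16  ] -177.81 0.1954
backwall in [ 0.6883 -0.322   0.15  ] [ 0.4894 -0.327   0.15  ] -178.58 0.199
knob [ 0.43198313 -0.13841977  0.155     ]
shaft [ 0.4772 -0.0683  0.118 ] [ 0.4313 -0.0683  0.118 ] 179.98 0.046
tub [0.48148807 0.41373934 0.07      ]
mug [0.8015399  0.06054757 0.07      ]
brush tip [0.4327906  0.15193511 0.01      ] [0.43293215 0.16229257 0.01      ] bowl [ 0.76469307 -0.22182161  0.05      ] mug [0.78950976 0.05395624 0.09      ] [0.82009264 0.1188031  0.05      ]
knob scene ray at .155 [ 0.43203501 -0.13196713  0.155     ] [ 0.42569877 -0.06251062  0.118     ]
tub circle [array([0.485, 0.481, 0.07 ]), array([0.483, 0.347, 0.07 ]), array([0.546, 0.415, 0.07 ]), array([0.42 , 0.413, 0.07 ])]
```

```bash
cat >> h.py <<'E'
def state():
    s=r.read_state(); x=R.from_quat(s['orientation']).as_matrix()[:,0]
    return s,s['ee_pos'],np.degrees(np.arctan2(x[1],x[0]))
def go(*T):
    """targets (x,y,z,yaw deg of tool x) chained from the present pose -> shift, turn in tool axes"""
    s,p,a=state(); print("at",p.round(4),round(a,2),"F",s['contact_force'].round(1),"open",round(s['opening'],4),"t",round(s['clock'],2))
    for t in T:
        d=np.array(t[:3])-p; c,k=np.cos(np.radians(a)),np.sin(np.radians(a))
        print(t,"->",np.round([d[0]*c+d[1]*k,d[0]*k-d[1]*c,-d[2]],4),"turn",round(-np.radians(t[3]-a),3),"rows>=",int(np.ceil(np.linalg.norm(d)/.05)))
        p,a=np.array(t[:3]),t[3]
    return s
E
python3 -c "
from h import *
go((.45,-.2,.3,9.8),(.552,.270,.2,9.8),(.552,.270,.073,9.8))"
```

```text
at [ 0.141  -0.6084  0.2495] 13.06 F [-0.   0.1  0.3] open 0.0857 t 0.1
(0.45, -0.2, 0.3, 9.8) -> [ 0.3932 -0.3281 -0.0505] turn 0.057 rows>= 11
(0.552, 0.27, 0.2, 9.8) -> [ 0.1805 -0.4458  0.1   ] turn -0.0 rows>= 10
(0.552, 0.27, 0.073, 9.8) -> [0.    0.    0.127] turn -0.0 rows>= 3
```

>>> carry_out(
  steps=[
    [[0.393,-0.328,-0.05],0.057],
    [[0.393,-0.328,-0.05],0.057],
    [[0.393,-0.328,-0.05],0.057],
    [[0.393,-0.328,-0.05],0.057],
    [[0.393,-0.328,-0.05],0.057],
    [[0.393,-0.328,-0.05],0.057],
    [[0.393,-0.328,-0.05],0.057],
    [[0.393,-0.328,-0.05],0.057],
    [[0.393,-0.328,-0.05],0.057],
    [[0.393,-0.328,-0.05],0.057],
    [[0.393,-0.328,-0.05],0.057],
  ],
  gripper=0.6,
  squeeze=60,
)

```text
clock: 1.2
ee_pos: [0.4528, -0.1952, 0.3008]
orientation: [0.996, 0.089, 0.001, -0.001]
contact_force: [-0.5, 0.1, 0.1]
opening: 0.0513
```

>>> carry_out(
  steps=[
    [[0.18,-0.446,0.1],0],
    [[0.18,-0.446,0.1],0],
    [[0.18,-0.446,0.1],0],
    [[0.18,-0.446,0.1],0],
    [[0.18,-0.446,0.1],0],
    [[0.18,-0.446,0.1],0],
    [[0.18,-0.446,0.1],0],
    [[0.18,-0.446,0.1],0],
    [[0.18,-0.446,0.1],0],
    [[0.18,-0.446,0.1],0],
    [[0.18,-0.446,0.1],0],
    [[0.18,-0.446,0.1],0],
  ],
)

```text
clock: 2.4
ee_pos: [0.5507, 0.2705, 0.1992]
orientation: [0.996, 0.086, -0.001, 0.0]
contact_force: [0.1, -0.3, -0.2]
opening: 0.0511
```

```bash
python3 -c "
from h import *
go((.552,.270,.073,9.8),(.577,.270,.073,9.8),(.577,.10,.073,1.4))"
```

```text
at [0.5507 0.2705 0.1992] 9.92 F [ 0.1 -0.3 -0.2] open 0.0511 t 2.4
(0.552, 0.27, 0.073, 9.8) -> [0.0012 0.0007 0.1262] turn 0.002 rows>= 3
(0.577, 0.27, 0.073, 9.8) -> [ 0.0246  0.0043 -0.    ] turn -0.0 rows>= 1
(0.577, 0.1, 0.073, 1.4) -> [-0.0289  0.1675 -0.    ] turn 0.147 rows>= 4
```

>>> carry_out(
  steps=[
    [[0.001,0.001,0.04],0],
    [[0.001,0.001,0.08],0],
    [[0.001,0.001,0.11],0],
    [[0.001,0.001,0.126],0],
    [[0.001,0.001,0.126],0],
  ],
)

```text
clock: 2.9
ee_pos: [0.5519, 0.2666, 0.0725]
orientation: [0.996, 0.085, -0.002, 0.001]
contact_force: [-0.6, -0.5, 0.7]
opening: 0.0512
```

>>> carry_out(
  steps=[
    [[0,0,0],0],
    [[0,0,0],0],
    [[0,0,0],0],
    [[0,0,0],0],
  ],
  gripper=0,
)

```text
clock: 3.3
ee_pos: [0.5537, 0.2704, 0.0767]
orientation: [0.996, 0.086, 0.002, -0.001]
contact_force: [-0.8, 3.1, 5.8]
opening: 0.0088
```

>>> carry_out(
  steps=[
    [[0.008,0.001,0],0],
    [[0.016,0.003,0],0],
    [[0.0245,0.004,0],0],
    [[0.0245,0.004,0],0],
  ],
)

```text
clock: 3.7
ee_pos: [0.5784, 0.27, 0.0767]
orientation: [0.996, 0.085, 0.001, -0.001]
contact_force: [-2.0, 0.3, 8.8]
opening: 0.0085
```

>>> carry_out(
  steps=[
    [[-0.001,0.005,0],0.03],
    [[-0.002,0.015,0],0.07],
    [[-0.004,0.03,0],0.11],
    [[-0.006,0.05,0],0.147],
    [[-0.009,0.075,0],0.147],
    [[-0.013,0.1,0],0.147],
    [[-0.016,0.125,0],0.147],
    [[-0.019,0.15,0],0.147],
    [[-0.0205,0.165,0],0.147],
    [[-0.0215,0.172,0],0.147],
    [[-0.0215,0.172,0],0.147],
  ],
)

```text
clock: 4.8
ee_pos: [0.5873, 0.0953, 0.0767]
orientation: [1.0, 0.011, 0.002, -0.0]
contact_force: [0.9, 0.1, 9.2]
opening: 0.0087
```

```bash
python3 -c "
from h import *
go((.585,.097,.073,1.4))
a=r.grab_frame('top');b=r.grab_frame('scene')
z=lambda i:cv2.resize(i,None,fx=1.8,fy=1.8,interpolation=cv2.INTER_CUBIC)
c=a[125:345,190:400]; d=b[120:340,120:400]
cv2.imwrite('pics/p2.png',np.hstack([z(c),z(d)])[:, :800] if 0 else np.hstack([cv2.resize(c,(400,419)),cv2.resize(d,(400,314),interpolation=2) if 0 else cv2.copyMakeBorder(cv2.resize(d,(400,314)),0,105,0,0,0)]))"
```

```text
at [0.5873 0.0953 0.0767] 1.26 F [0.9 0.1 9.2] open 0.0087 t 4.8
(0.585, 0.097, 0.073, 1.4) -> [-0.0023 -0.0017  0.0037] turn -0.003 rows>= 1
```

View pics/p2.png

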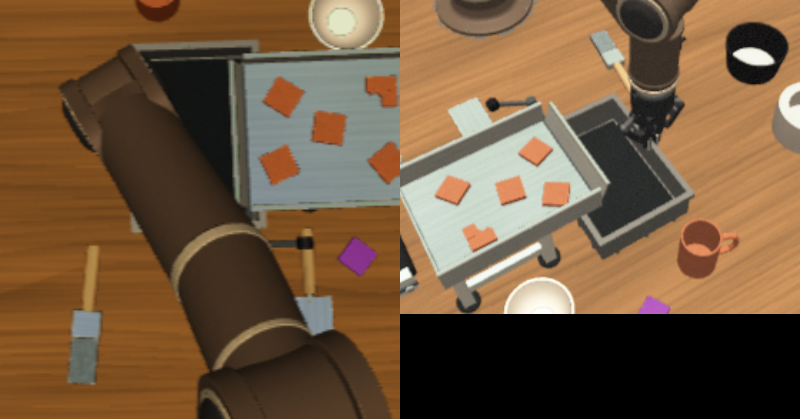

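Tote stands under the flap, brush (90,330 left panel) and mug undisturbed. Release and measure the broken tile more finely from both views.

>>> carry_out(
  steps=[
    [[0,0,0],0],
    [[0,0,0],0],
    [[0,0,0],0],
    [[0,0,-0.04],0],
    [[0,0,-0.09],0],
    [[0,0,-0.14],0],
    [[-0.05,-0.05,-0.15],0],
    [[-0.09,-0.1,-0.15],0],
  ],
  gripper=0.6,
)

```text
clock: 5.7
ee_pos: [0.517, 0.1671, 0.225]
orientation: [1.0, 0.01, 0.002, -0.0]
contact_force: [-0.8, 1.7, -0.5]
opening: 0.0512
```

```bash
python3 - <<'E'
from h import *
for n in("top","scene"):
    im=r.grab_frame(n); cv2.imwrite(f"pics/{n}3.png",im)
    S=4; big=cv2.resize(im,None,fx=S,fy=S,interpolation=cv2.INTER_CUBIC)
    lab=cv2.cvtColor(big,cv2.COLOR_BGR2LAB).astype(int)
    m=((lab[...,1]>150)).astype(np.uint8)
    for c in cv2.findContours(m,0,2)[0]:
        if not 1500<cv2.contourArea(c)<6000: continue
        W=np.array([pt(n,(u+.5)/S-.5,(v+.5)/S-.5,.13)[:2] for u,v in c[:,0]]).astype(np.float32)
        b=cv2.minAreaRect(W*1000); print(n,c[:,0].mean(0)/S,"rect",np.round(b[0],1),np.round(b[1],1),round(b[2],1))
# tote rim
go((.652,-.255,.23,0),(.652,-.255,.1395,0))
E
```

```text
top [378.34158416 258.98762376] rect [ 413.9 -211.9] [40.8 40.3] 52.2
top [336.04963235 211.58088235] rect [ 539.  -109.8] [42.7 41.1] 23.2
top [394.25561798 209.1488764 ] rect [ 540.3 -259. ] [41.1 41.1] 38.3
top [362.92771084 191.59939759] rect [ 588.7 -178.6] [40.6 41.4] 80.9
top [338.79642857 175.44642857] rect [ 632.5 -117.5] [40.2 41.3] 57.3
top [390.33181818 172.92727273] rect [ 638.3 -252.2] [41.2 40.3] 89.2
top [312.24596774 109.16935484] rect [810.3 -51.9] [40.6 41.7] 29.5
scene [297.7808642  338.69135802] rect [881.4 -83.7] [38.5 39.2] 30.2
scene [175.27684564 285.47483221] rect [ 640.  -250.4] [43.4 39.8] 0.6
scene [229.34550562 255.1994382 ] rect [ 634.6 -115.7] [40.5 41.8] 57.5
scene [197.0625     253.27389706] rect [ 590.9 -176.9] [40.3 43.1] 80.9
scene [157.40039062 252.42382812] rect [ 542.5 -257.6] [42.6 41.9] 38.5
scene [216.08415842 225.36881188] rect [ 541.2 -108.2] [42.3 41.6] 24.1
at [0.5121 0.1734 0.2243] 1.86 F [-0.2 -0.  -0.1] open 0.0515 t 5.8
(0.652, -0.255, 0.23, 0) -> [ 0.1258  0.4327 -0.0057] turn 0.033 rows>= 10
(0.652, -0.255, 0.1395, 0) -> [0.     0.     0.0905] turn -0.0 rows>= 2
```

>>> carry_out(
  steps=[
    [[0.124,0.429,-0.006],0.033],
    [[0.124,0.429,-0.006],0.033],
    [[0.124,0.429,-0.006],0.033],
    [[0.124,0.429,-0.006],0.033],
    [[0.124,0.429,-0.006],0.033],
    [[0.124,0.429,-0.006],0.033],
    [[0.124,0.429,-0.006],0.033],
    [[0.124,0.429,-0.006],0.033],
    [[0.124,0.429,-0.006],0.033],
    [[0.124,0.429,-0.006],0.033],
    [[0.124,0.429,-0.006],0.033],
    [[0.124,0.429,-0.006],0.033],
  ],
  gripper=0.75,
)

```text
clock: 7.0
ee_pos: [0.6506, -0.2571, 0.2286]
orientation: [1.0, -0.004, -0.0, -0.001]
contact_force: [0.6, 0.3, -0.1]
opening: 0.0639
```

```bash
python3 -c "
from h import *
go((.650,-.251,.1395,0))"
```

```text
at [ 0.6506 -0.2571  0.2286] -0.44 F [ 0.6  0.3 -0.1] open 0.0639 t 7.0
(0.65, -0.251, 0.1395, 0) -> [-0.0006 -0.006   0.0891] turn -0.008 rows>= 2
```

>>> carry_out(
  steps=[
    [[0,-0.006,0.03],-0.008],
    [[0,-0.006,0.06],-0.008],
    [[0,-0.006,0.08],-0.008],
    [[0,-0.006,0.089],-0.008],
    [[0,-0.006,0.089],-0.008],
    [[0,-0.006,0.089],-0.008],
  ],
)

```text
clock: 7.6
ee_pos: [0.6514, -0.252, 0.1413]
orientation: [1.0, -0.0, 0.001, 0.0]
contact_force: [1.5, 0.2, 0.3]
opening: 0.0641
```

>>> carry_out(
  steps=[
    [[0,0,0],0],
    [[0,0,0],0],
    [[0,0,0],0],
    [[0,0,0],0],
    [[0,0,0],0],
  ],
  gripper=0,
  squeeze=25,
)

```text
clock: 8.1
ee_pos: [0.6515, -0.2527, 0.1417]
orientation: [1.0, -0.001, 0.001, 0.0]
contact_force: [-0.6, 0.6, 5.5]
opening: 0.0408
```

>>> carry_out(
  steps=[
    [[0,0,-0.02],0],
    [[0,0,-0.05],0],
    [[0,0,-0.08],0],
    [[0,0,-0.1],0],
    [[0,0,-0.1],0],
  ],
)

```text
clock: 8.6
ee_pos: [0.6523, -0.253, 0.2442]
orientation: [1.0, -0.001, 0.003, 0.001]
contact_force: [0.1, 0.2, -1.1]
opening: 0.041
```

```bash
python3 - <<'E'
from h import *
a=r.grab_frame('scene');c=a[130:330,110:270]
cv2.imwrite('pics/p4.png',cv2.resize(c,None,fx=3,fy=3,interpolation=2))
print([ (t[0],t[1],t[2]) for t in tiles('scene',a)])
go((.56,.10,.25,0),(.483,.414,.22,0),(.483,.414,.09,0))
E
```

```text
[(174.58, 401.1412121212121, 275.0), (322.9140625, 308.32291666666663, 64.0), (333.8122954651706, 288.1891070593735, 713.0), (494.375730994152, 171.14269005847953, 570.0)]
at [ 0.6514 -0.2528  0.2418] -0.08 F [-0.   0.4 -0.8] open 0.0413 t 8.65
(0.56, 0.1, 0.25, 0) -> [-0.0919 -0.3527 -0.0082] turn -0.001 rows>= 8
(0.483, 0.414, 0.22, 0) -> [-0.077 -0.314  0.03 ] turn -0.0 rows>= 7
(0.483, 0.414, 0.09, 0) -> [0.   0.   0.13] turn -0.0 rows>= 3
```

View pics/p4.png

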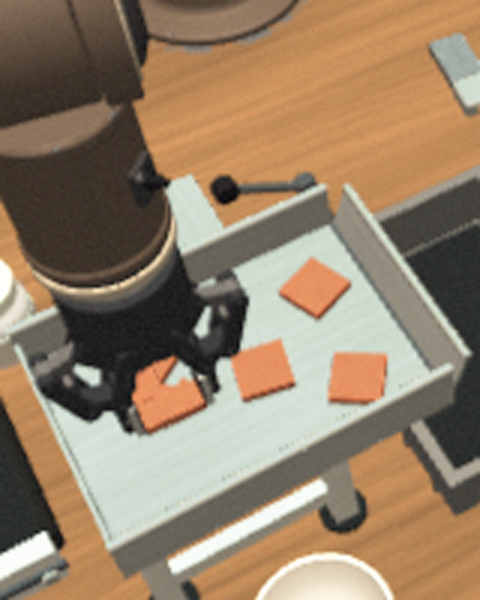

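Broken tile gripped and lifted (at (170,390) in the crop); the other three visible tiles untouched. Carry it to the tub.

>>> carry_out(
  steps=[
    [[-0.01,-0.04,-0.003],0],
    [[-0.02,-0.08,-0.008],0],
    [[-0.031,-0.12,-0.008],0],
    [[-0.042,-0.16,-0.008],0],
    [[-0.052,-0.2,-0.008],0],
    [[-0.063,-0.24,-0.008],0],
    [[-0.073,-0.28,-0.008],0],
    [[-0.084,-0.32,-0.008],0],
    [[-0.092,-0.353,-0.008],0],
  ],
)

```text
clock: 9.55
ee_pos: [0.5575, 0.1027, 0.2468]
orientation: [1.0, 0.0, -0.001, -0.0]
contact_force: [0.3, -0.5, 0.3]
opening: 0.0408
```

>>> carry_out(
  steps=[
    [[-0.01,-0.04,0.005],0],
    [[-0.02,-0.08,0.01],0],
    [[-0.03,-0.12,0.015],0],
    [[-0.04,-0.16,0.02],0],
    [[-0.05,-0.2,0.025],0],
    [[-0.06,-0.24,0.03],0],
    [[-0.068,-0.28,0.03],0],
    [[-0.077,-0.314,0.03],0],
    [[-0.077,-0.314,0.03],0],
    [[-0.077,-0.314,0.03],0],
  ],
)

```text
clock: 10.55
ee_pos: [0.4814, 0.4149, 0.2164]
orientation: [1.0, 0.001, -0.001, 0.001]
contact_force: [1.0, -0.7, -0.4]
opening: 0.041
```

```bash
python3 -c "
from h import *
go((.4835,.414,.06,0))"
```

```text
at [0.4814 0.4149 0.2164] 0.06 F [ 1.  -0.7 -0.4] open 0.041 t 10.55
(0.4835, 0.414, 0.06, 0) -> [0.0021 0.0009 0.1564] turn 0.001 rows>= 4
```

>>> carry_out(
  steps=[
    [[0.002,0.001,0.04],0],
    [[0.002,0.001,0.08],0],
    [[0.002,0.001,0.115],0],
    [[0.002,0.001,0.14],0],
    [[0.002,0.001,0.156],0],
    [[0.002,0.001,0.156],0],
  ],
)

```text
clock: 11.15
ee_pos: [0.4842, 0.4111, 0.0595]
orientation: [1.0, -0.001, -0.001, 0.002]
contact_force: [-1.2, 0.9, 0.2]
opening: 0.0406
```

>>> carry_out(
  steps=[
    [[0,0,0],0],
    [[0,0,0],0],
    [[0,0,0],0],
    [[0,0,-0.03],0],
    [[0,0,-0.08],0],
    [[0,0,-0.13],0],
    [[0,0,-0.18],0],
    [[0,0,-0.19],0],
  ],
  gripper=0.6,
)

```text
clock: 11.95
ee_pos: [0.486, 0.4161, 0.2601]
orientation: [1.0, -0.001, 0.004, -0.004]
contact_force: [0.1, 1.6, -0.6]
opening: 0.0512
```

```bash
python3 -c "
from h import *
s=go((.46,.14,.25,46),(.4323,-.1375,.25,91.4),(.4323,-.1375,.157,91.4))
print(s['joint_positions'].round(2))
a=r.grab_frame('scene');cv2.imwrite('pics/s5.png',a)
c=a[130:190,335:405]
print([ (t[0],t[1],t[2]) for t in tiles('scene',a,amin=20)])
cv2.imwrite('pics/p5.png',cv2.resize(a[130:330,110:410],None,fx=2.6,fy=2.6,interpolation=2))
"
```

```text
at [0.486  0.4161 0.2601] -0.06 F [ 0.1  1.6 -0.6] open 0.0512 t 11.95
(0.46, 0.14, 0.25, 46) -> [-0.0257  0.2761  0.0101] turn -0.804 rows>= 6
(0.4323, -0.1375, 0.25, 91.4) -> [-0.2189  0.1728 -0.    ] turn -0.792 rows>= 6
(0.4323, -0.1375, 0.157, 91.4) -> [0.    0.    0.093] turn -0.0 rows>= 2
[-0.39  0.48 -0.57  1.53  0.27  1.2  -2.58]
[(137.69182389937106, 413.72327044025155, 53.0), (161.22851656265001, 399.32565210433665, 1041.5), (333.3324116743471, 285.7560675883256, 542.5), (198.8780487804878, 258.4878048780488, 20.5), (228.1630695443645, 255.8764988009592, 139.0), (157.88715953307394, 255.3242542153048, 128.5), (195.71689497716892, 249.82191780821918, 36.5), (215.26689976689974, 227.21328671328672, 143.0), (494.4108187134502, 171.07777777777778, 570.0)]
```

View pics/p5.png

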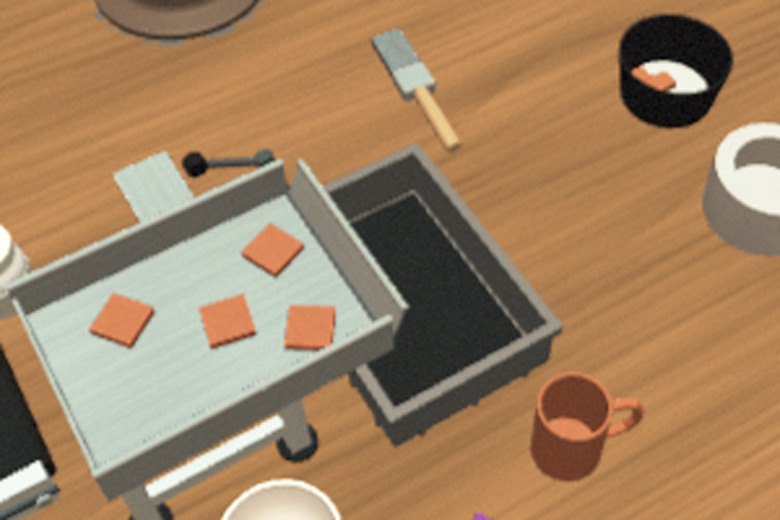

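Broken tile lies in the tub (653,77); tote square under the flap. On to the knob.

>>> carry_out(
  steps=[
    [[-0.026,0.276,0.01],-0.804],
    [[-0.026,0.276,0.01],-0.804],
    [[-0.026,0.276,0.01],-0.804],
    [[-0.026,0.276,0.01],-0.804],
    [[-0.026,0.276,0.01],-0.804],
    [[-0.026,0.276,0.01],-0.804],
    [[-0.026,0.276,0.01],-0.804],
  ],
  gripper=0.5,
)

```text
clock: 12.7
ee_pos: [0.4576, 0.1313, 0.2408]
orientation: [0.921, 0.389, -0.002, 0.001]
contact_force: [-0.3, 0.1, 0.0]
opening: 0.0429
```

>>> carry_out(
  steps=[
    [[-0.219,0.173,0],-0.792],
    [[-0.219,0.173,0],-0.792],
    [[-0.219,0.173,0],-0.792],
    [[-0.219,0.173,0],-0.792],
    [[-0.219,0.173,0],-0.792],
    [[-0.219,0.173,0],-0.792],
    [[-0.219,0.173,0],-0.792],
    [[-0.219,0.173,0],-0.792],
    [[-0.219,0.173,0],-0.792],
  ],
)

```text
clock: 13.6
ee_pos: [0.4303, -0.14, 0.2416]
orientation: [0.699, 0.715, 0.0, -0.0]
contact_force: [0.1, -0.4, 0.3]
opening: 0.0429
```

```bash
python3 - <<'E'
from h import *
print(tri((170+486.5/2.7-.5,115+372.5/2.7-.5),(184.6,192.7)))
O=np.array([.5805,-.063]);c,s=np.cos(np.radians(1.4)),np.sin(np.radians(1.4))
W=lambda x,y:O+np.array([x*c-y*s,x*s+y*c])
for q in(0,2.18):
    print(q,W(-.15,.08*np.sin(q-1.09)),.118+.08*np.cos(q-1.09))
print(go((.4323,-.1375,.157,91.4))['joint_positions'].round(2))
# arc in tool axes from knob shut: rows
for q in np.linspace(0,2.18,19)[1:]:
    print(np.round([.08*(np.sin(q-1.09)+np.sin(1.09)),0,-.08*(np.cos(q-1.09)-np.cos(1.09))],4).tolist(),end=' ')
E
```

```text
[ 0.43240712 -0.1365852   0.15925534]
0 [ 0.43227775 -0.13757381] 0.15499882935002407
2.18 [0.4288118  0.00424415] 0.15499882935002407
at [ 0.4303 -0.14    0.2416] 91.23 F [ 0.1 -0.4  0.3] open 0.0429 t 13.6
(0.4323, -0.1375, 0.157, 91.4) -> [0.0025 0.002  0.0846] turn -0.003 rows>= 2
[ 0.81  0.19 -0.67  1.97  0.13  1.03  0.1 ]
[0.005, 0.0, -0.0083] [0.0109, 0.0, -0.0159] [0.0178, 0.0, -0.0228] [0.0254, 0.0, -0.0288] [0.0337, 0.0, -0.0338] [0.0425, 0.0, -0.0378] [0.0517, 0.0, -0.0407] [0.0613, 0.0, -0.0424] [0.0709, 0.0, -0.043] [0.0806, 0.0, -0.0424] [0.0901, 0.0, -0.0407] [0.0994, 0.0, -0.0378] [0.1082, 0.0, -0.0338] [0.1165, 0.0, -0.0288] [0.1241, 0.0, -0.0228] [0.1309, 0.0, -0.0159] [0.1369, 0.0, -0.0083] [0.1419, 0.0, -0.0]
```

>>> carry_out(
  steps=[
    [[0.0025,0.002,0.03],0],
    [[0.0025,0.002,0.06],0],
    [[0.0025,0.002,0.08],0],
    [[0.0025,0.002,0.086],0],
    [[0.0025,0.002,0.086],0],
  ],
)

```text
clock: 14.1
ee_pos: [0.4324, -0.136, 0.1556]
orientation: [0.698, 0.716, -0.0, -0.001]
contact_force: [-0.5, 0.4, 0.7]
opening: 0.0427
```

>>> carry_out(
  steps=[
    [[0,0,0],0],
    [[0,0,0],0],
    [[0,0,0],0],
    [[0,0,0],0],
  ],
  gripper=0,
  squeeze=30,
)

```text
clock: 14.5
ee_pos: [0.4334, -0.1375, 0.1569]
orientation: [0.699, 0.716, 0.001, 0.001]
contact_force: [1.1, 1.4, 2.9]
opening: 0.0153
```

```bash
python3 -c "
from h import *
go((.4323,-.1375,.155,91.4))"
```

```text
at [ 0.4334 -0.1375  0.1569] 91.38 F [1.1 1.4 2.9] open 0.0153 t 14.5
(0.4323, -0.1375, 0.155, 91.4) -> [ 0.     -0.0011  0.0019] turn -0.0 rows>= 1
```

Knob held. Swing it over the arc in two calls.

>>> carry_out(
  steps=[
    [[0.005,0,-0.008],0],
    [[0.011,0,-0.016],0],
    [[0.018,0,-0.023],0],
    [[0.0255,0,-0.029],0],
    [[0.034,0,-0.034],0],
    [[0.0425,0,-0.038],0],
    [[0.052,0,-0.041],0],
    [[0.061,0,-0.0425],0],
    [[0.071,0,-0.043],0],
  ],
)

```text
clock: 15.4
ee_pos: [0.4316, -0.0681, 0.2]
orientation: [0.699, 0.715, -0.0, 0.002]
contact_force: [3.2, -4.9, 1.8]
opening: 0.0152
```

>>> carry_out(
  steps=[
    [[0.01,0,0.0005],0],
    [[0.019,0,0.0025],0],
    [[0.0285,0,0.005],0],
    [[0.037,0,0.009],0],
    [[0.0455,0,0.014],0],
    [[0.053,0,0.02],0],
    [[0.06,0,0.027],0],
    [[0.066,0,0.035],0],
    [[0.071,0,0.043],0],
    [[0.073,0,0.049],0],
    [[0.073,0,0.049],0],
  ],
)

```text
clock: 16.5
ee_pos: [0.4295, 0.0083, 0.1503]
orientation: [0.698, 0.716, 0.001, -0.0]
contact_force: [1.6, 5.5, 4.0]
opening: 0.0151
```

```bash
python3 - <<'E'
from h import *
s,p,a=state();print(p,a,s['contact_force'],s['opening'])
q=1.09+np.arctan2(p[1]+.063+.0037,p[2]-.118);print("q",q)
E
```

```text
[0.42950089 0.00834021 0.15030891] 91.4665660571991 [1.60254805 5.5293727  4.02655597] 0.015128172708647294
q 2.2542302712548654
```

Flap is on its lower stop. Release and set up for the sweep.

>>> carry_out(
  steps=[
    [[0,0,0],0],
    [[0,0,0],0],
    [[0,0,0],0],
    [[0,0,-0.03],0],
    [[0,0,-0.07],0],
    [[0,0,-0.1],0],
    [[0,0,-0.1],0],
  ],
  gripper=0.5,
)

```text
clock: 17.2
ee_pos: [0.4309, 0.0065, 0.2535]
orientation: [0.699, 0.715, 0.002, 0.003]
contact_force: [0.2, 0.3, 0.2]
opening: 0.0429
```

```bash
cat >> h.py <<'E'
O=np.array([.5805,-.063]);_c,_s=np.cos(np.radians(1.4)),np.sin(np.radians(1.4))
def W(x,y,z,a=91.4): return (round(O[0]+x*_c-y*_s,4),round(O[1]+x*_s+y*_c,4),z,a)
E
python3 -c "
from h import *
go(W(-.043,-.231,.25),W(-.043,-.231,.142),W(-.043,-.003,.142))"
```

```text
at [0.4309 0.0065 0.2535] 91.33 F [0.2 0.3 0.2] open 0.0429 t 17.2
(np.float64(0.5432), np.float64(-0.295), 0.25, 91.4) -> [-0.304   0.1053  0.0035] turn -0.001 rows>= 7
(np.float64(0.5432), np.float64(-0.295), 0.142, 91.4) -> [0.    0.    0.108] turn -0.0 rows>= 3
(np.float64(0.5376), np.float64(-0.067), 0.142, 91.4) -> [ 0.2281 -0.     -0.    ] turn -0.0 rows>= 5
```

>>> carry_out(
  steps=[
    [[-0.304,0.105,0.003],0],
    [[-0.304,0.105,0.003],0],
    [[-0.304,0.105,0.003],0],
    [[-0.304,0.105,0.003],0],
    [[-0.304,0.105,0.003],0],
    [[-0.304,0.105,0.003],0],
    [[-0.304,0.105,0.003],0],
    [[-0.304,0.105,0.003],0],
    [[-0.304,0.105,0.003],0],
    [[-0.304,0.105,0.003],0],
  ],
  gripper=0.35,
)

```text
clock: 18.2
ee_pos: [0.541, -0.2934, 0.2466]
orientation: [0.698, 0.716, 0.0, -0.001]
contact_force: [0.3, -0.4, 0.4]
opening: 0.0298
```

```bash
python3 -c "
from h import *
go(W(-.043,-.231,.142),W(-.043,-.003,.142))
a=r.grab_frame('scene')
print([ (round(t[0]),round(t[1]),t[2],t[3]) for t in tiles('scene',a,amin=20)])"
```

```text
at [ 0.541  -0.2934  0.2466] 91.47 F [ 0.3 -0.4  0.4] open 0.0298 t 18.2
(np.float64(0.5432), np.float64(-0.295), 0.142, 91.4) -> [-0.0017  0.0021  0.1046] turn 0.001 rows>= 3
(np.float64(0.5376), np.float64(-0.067), 0.142, 91.4) -> [ 0.2281 -0.     -0.    ] turn -0.0 rows>= 5
[(161, 403, 91.0, array([ 0.8589, -0.3677,  0.13  ])), (174, 401, 250.5, array([ 0.8662, -0.3461,  0.13  ])), (333, 287, 619.5, array([0.8234, 0.0451, 0.13  ])), (159, 257, 32.0, array([ 0.5569, -0.257 ,  0.13  ])), (216, 230, 33.0, array([ 0.5544, -0.1111,  0.13  ])), (494, 171, 570.0, array([0.7601, 0.6196, 0.13  ]))]
```

>>> carry_out(
  steps=[
    [[-0.002,0.002,0.03],0],
    [[-0.002,0.002,0.06],0],
    [[-0.002,0.002,0.085],0],
    [[-0.002,0.002,0.1],0],
    [[-0.002,0.002,0.1045],0],
    [[-0.002,0.002,0.1045],0],
  ],
)

```text
clock: 18.85
ee_pos: [0.5435, -0.2965, 0.1428]
orientation: [0.698, 0.716, 0.0, -0.0]
contact_force: [1.0, -0.1, -0.1]
opening: 0.0301
```

>>> carry_out(
  steps=[
    [[0.01,0,0],0],
    [[0.025,0,0],0],
    [[0.04,0,0],0],
    [[0.055,0,0],0],
    [[0.07,0,0],0],
    [[0.085,0,0],0],
    [[0.1,0,0],0],
    [[0.115,0,0],0],
    [[0.13,0,0],0],
  ],
)

```text
clock: 19.75
ee_pos: [0.5402, -0.1657, 0.1426]
orientation: [0.699, 0.716, -0.0, 0.0]
contact_force: [-0.3, -0.7, 0.7]
opening: 0.0298
```

```bash
python3 -c "
from h import *
go(W(-.043,-.003,.142))
a=r.grab_frame('scene');
cv2.imwrite('pics/p6.png',cv2.resize(a[130:330,110:370],None,fx=2.6,fy=2.6,interpolation=2))"
```

```text
at [ 0.5402 -0.1657  0.1426] 91.38 F [-0.3 -0.7  0.7] open 0.0298 t 19.75
(np.float64(0.5376), np.float64(-0.067), 0.142, 91.4) -> [ 0.0988 -0.0002  0.0006] turn -0.0 rows>= 2
```

View pics/p6.png

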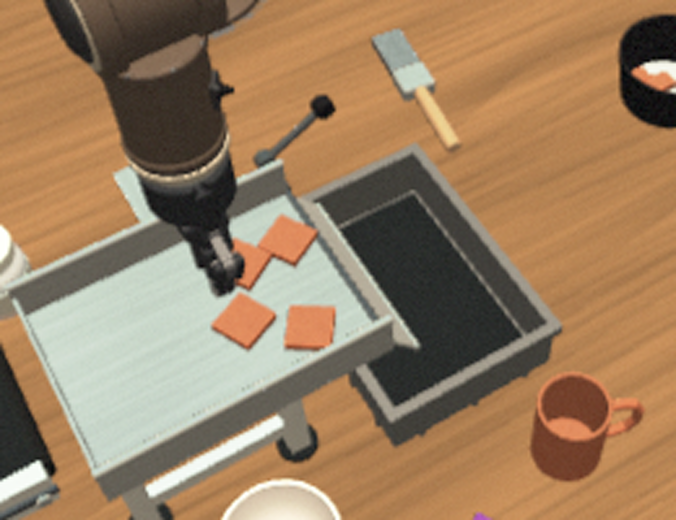

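Flap down, tiles b and a moving ahead of the fingers (250,260)/(288,240). Continue the push, then lift.

>>> carry_out(
  steps=[
    [[0.013,0,0],0],
    [[0.027,0,0],0],
    [[0.04,0,0],0],
    [[0.053,0,0],0],
    [[0.067,0,0],0],
    [[0.08,0,0],0],
    [[0.092,0,0],0],
    [[0.102,0,0],0],
    [[0.105,0,0],0],
    [[0.105,0,0],0],
  ],
)

```text
clock: 20.8
ee_pos: [0.5377, -0.0615, 0.1426]
orientation: [0.698, 0.716, -0.0, 0.0]
contact_force: [-0.9, -0.0, 0.5]
opening: 0.0296
```

>>> carry_out(
  steps=[
    [[-0.005,0,-0.04],0],
    [[-0.02,0,-0.08],0],
    [[-0.06,-0.02,-0.1],0],
    [[-0.1,-0.04,-0.1],0],
  ],
)

```text
clock: 21.2
ee_pos: [0.5015, -0.1642, 0.2459]
orientation: [0.698, 0.716, 0.001, 0.003]
contact_force: [0.6, -0.7, -1.1]
opening: 0.0299
```

```bash
python3 - <<'E'
from h import *
go()
a=r.grab_frame('scene');
S=4; big=cv2.resize(a,None,fx=S,fy=S,interpolation=cv2.INTER_CUBIC)
m=(cv2.cvtColor(big,cv2.COLOR_BGR2LAB)[...,1]>150).astype(np.uint8)
for c in cv2.findContours(m,0,2)[0]:
    if not 800<cv2.contourArea(c)<6000: continue
    Wd=np.array([pt('scene',(u+.5)/S-.5,(v+.5)/S-.5,.13)[:2]-O for u,v in c[:,0]])
    Wd=Wd@np.array([[_c,-_s],[_s,_c]]); b=cv2.minAreaRect((Wd*1000).astype(np.float32))
    print("px",(c[:,0].mean(0)/S).round(),"tray",np.round(b[0]),np.round(b[1]),round(b[2]),"xrange",(Wd.min(0)*1000).round(),(Wd.max(0)*1000).round())
cv2.imwrite('pics/p7.png',cv2.resize(a[130:330,110:370],None,fx=2.6,fy=2.6,interpolation=2))
E
```

```text
at [ 0.5015 -0.1642  0.2459] 91.45 F [ 0.6 -0.7 -1.1] open 0.0299 t 21.2Traceback (most recent call last):
  File "<stdin>", line 9, in <module>
NameError: name '_c' is not defined. Did you mean: 'c'?
```

```bash
cat >> h.py <<'E'
def look(name,zt=.13):
    a=r.grab_frame('scene')
    cv2.imwrite(name,cv2.resize(a[130:330,110:370],None,fx=2.6,fy=2.6,interpolation=2))
    S=4; big=cv2.resize(a,None,fx=S,fy=S,interpolation=cv2.INTER_CUBIC)
    m=(cv2.cvtColor(big,cv2.COLOR_BGR2LAB)[...,1]>150).astype(np.uint8)
    for c in cv2.findContours(m,0,2)[0]:
        if not 800<cv2.contourArea(c)<6000: continue
        Wd=np.array([pt('scene',(u+.5)/S-.5,(v+.5)/S-.5,zt)[:2]-O for u,v in c[:,0]])@np.array([[_c,-_s],[_s,_c]])*1000
        b=cv2.minAreaRect(Wd.astype(np.float32))
        print("px",(c[:,0].mean(0)/S).round(),"tray",np.round(b[0]),np.round(b[1]),round(b[2]),"range",Wd.min(0).round(),Wd.max(0).round())
E
python3 -c "
from h import *
look('pics/p7.png')"
```

```text
px [298. 338.] tray [300. -28.] [38. 39.] 29 range [276. -52.] [325.  -3.]
px [228. 256.] tray [ 53. -54.] [40. 42.] 56 range [ 26. -81.] [ 77. -27.]
px [203. 252.] tray [  16. -101.] [42. 42.] 26 range [ -11. -127.] [ 42. -75.]
px [250. 228.] tray [10. 25.] [62. 12.] 1 range [-21.  20.] [41. 32.]
px [362. 161.] tray [-28. 398.] [44. 24.] 25 range [-48. 384.] [ -8. 413.]
```

View pics/p7.png

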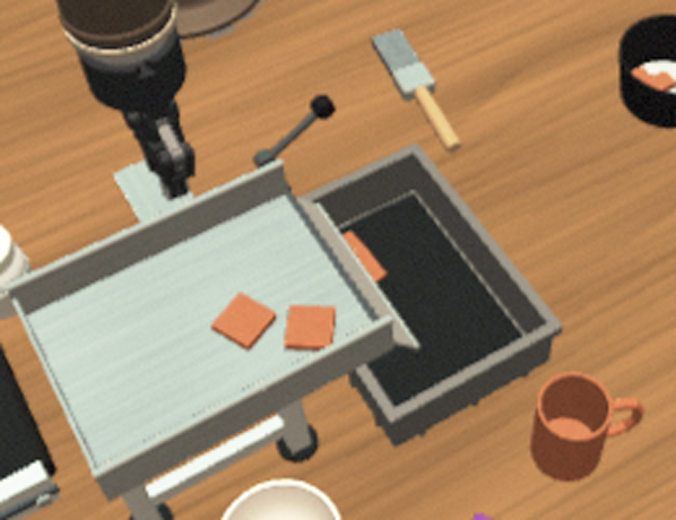

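Tiles a and b fell into the tote (piece visible at (365,257)); two remain at tray (16,-101) and (53,-54). Sweep lane x=18.

```bash
python3 -c "
from h import *
go(W(.018,-.146,.22),W(.018,-.146,.142),W(.018,-.001,.142))"
```

```text
at [ 0.4974 -0.1707  0.2428] 90.78 F [-0.1 -0.5 -0.7] open 0.0299 t 21.3
(np.float64(0.6021), np.float64(-0.2085), 0.22, 91.4) -> [-0.0392  0.1042  0.0228] turn -0.011 rows>= 3
(np.float64(0.6021), np.float64(-0.2085), 0.142, 91.4) -> [0.    0.    0.078] turn -0.0 rows>= 2
(np.float64(0.5985), np.float64(-0.0636), 0.142, 91.4) -> [ 1.449e-01 -1.000e-04 -0.000e+00] turn -0.0 rows>= 3
```

>>> carry_out(
  steps=[
    [[-0.04,0.104,0.01],-0.011],
    [[-0.04,0.104,0.023],-0.011],
    [[-0.04,0.104,0.023],-0.011],
    [[-0.04,0.104,0.023],-0.011],
    [[-0.04,0.104,0.05],-0.011],
    [[-0.04,0.104,0.08],-0.011],
    [[-0.04,0.104,0.1],-0.011],
    [[-0.04,0.104,0.1],-0.011],
  ],
)

```text
clock: 22.1
ee_pos: [0.6034, -0.2002, 0.1409]
orientation: [0.695, 0.719, -0.001, -0.001]
contact_force: [-0.5, -0.1, -0.2]
opening: 0.0298
```

>>> carry_out(
  steps=[
    [[0.01,0,0],0],
    [[0.023,0,0],0],
    [[0.036,0,0],0],
    [[0.049,0,0],0],
    [[0.062,0,0],0],
    [[0.075,0,0],0],
    [[0.088,0,0],0],
    [[0.1,0,0],0],
    [[0.113,0,0],0],
    [[0.126,0,0],0],
    [[0.138,0,0],0],
    [[0.145,0,0],0],
  ],
)

```text
clock: 23.3
ee_pos: [0.5998, -0.0537, 0.1425]
orientation: [0.694, 0.72, 0.0, -0.0]
contact_force: [0.5, 0.2, 0.5]
opening: 0.0297
```

>>> carry_out(
  steps=[
    [[0.003,0,0],0],
    [[-0.005,0,-0.04],0],
    [[-0.03,-0.03,-0.08],0],
    [[-0.06,-0.07,-0.1],0],
    [[-0.09,-0.11,-0.1],0],
    [[-0.09,-0.11,-0.1],0],
  ],
)

```text
clock: 23.9
ee_pos: [0.4894, -0.1544, 0.2432]
orientation: [0.697, 0.717, -0.002, 0.001]
contact_force: [-0.4, -0.0, 1.7]
opening: 0.0299
```

```bash
python3 -c "
from h import *
go()
look('pics/p8.png')"
```

```text
at [ 0.4894 -0.1544  0.2432] 91.6 F [-0.4 -0.   1.7] open 0.0299 t 23.9
px [298. 339.] tray [300. -28.] [38. 39.] 29 range [276. -53.] [325.  -3.]
px [242. 254.] tray [ 65. -27.] [27. 42.] 7 range [ 49. -48.] [77. -5.]
px [250. 228.] tray [10. 25.] [62. 12.] 1 range [-21.  20.] [41. 32.]
px [361. 160.] tray [-28. 398.] [44. 24.] 24 range [-48. 383.] [ -8. 413.]
```

View pics/p8.png

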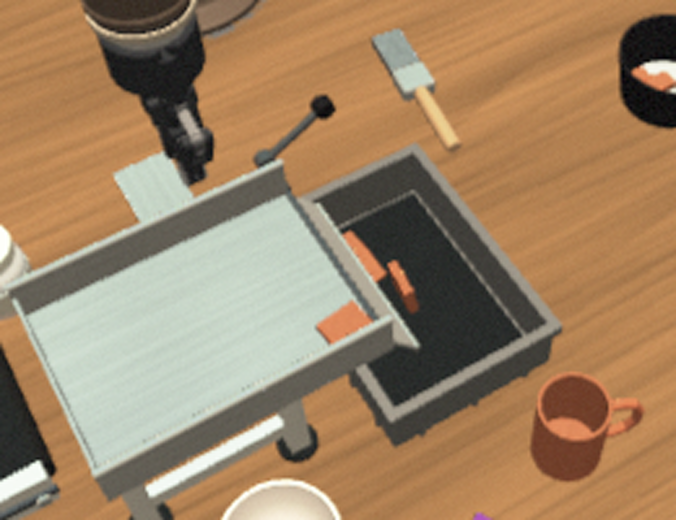

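Three tiles are in the tote (one on edge, leaning at (402,287)); the last is by the far wall at tray about (70,-27). Sweep lane x=57 with fingers narrower.

```bash
python3 -c "
from h import *
go(W(.057,-.070,.22),W(.057,-.070,.142),W(.057,.002,.142))"
```

```text
at [ 0.4902 -0.1535  0.2431] 91.63 F [-1.2 -0.6  0.3] open 0.0297 t 23.95
(np.float64(0.6392), np.float64(-0.1316), 0.22, 91.4) -> [0.0177 0.1495 0.0231] turn 0.004 rows>= 4
(np.float64(0.6392), np.float64(-0.1316), 0.142, 91.4) -> [0.    0.    0.078] turn -0.0 rows>= 2
(np.float64(0.6374), np.float64(-0.0596), 0.142, 91.4) -> [ 0.072 -0.    -0.   ] turn -0.0 rows>= 2
```

>>> carry_out(
  steps=[
    [[0.017,0.149,0.01],0],
    [[0.017,0.149,0.023],0],
    [[0.017,0.149,0.023],0],
    [[0.017,0.149,0.023],0],
    [[0.017,0.149,0.023],0],
    [[0.017,0.149,0.05],0],
    [[0.017,0.149,0.08],0],
    [[0.017,0.149,0.1],0],
    [[0.017,0.149,0.1],0],
  ],
  gripper=0.19,
)

```text
clock: 24.85
ee_pos: [0.6403, -0.1273, 0.1415]
orientation: [0.695, 0.719, -0.001, -0.0]
contact_force: [-1.0, -0.3, 0.6]
opening: 0.0163
```

>>> carry_out(
  steps=[
    [[0.01,0,0],0],
    [[0.022,0,0],0],
    [[0.034,0,0],0],
    [[0.046,0,0],0],
    [[0.058,0,0],0],
    [[0.068,0,0],0],
    [[0.072,0,0],0],
    [[0.072,0,0],0],
  ],
)

```text
clock: 25.65
ee_pos: [0.639, -0.0542, 0.1426]
orientation: [0.694, 0.72, 0.0, -0.0]
contact_force: [0.7, 0.6, 0.1]
opening: 0.0162
```

>>> carry_out(
  steps=[
    [[-0.005,0,-0.04],0],
    [[-0.03,-0.03,-0.08],0],
    [[-0.06,-0.07,-0.1],0],
    [[-0.09,-0.11,-0.1],0],
    [[-0.09,-0.15,-0.1],0],
    [[-0.09,-0.15,-0.1],0],
  ],
)

```text
clock: 26.25
ee_pos: [0.4861, -0.1537, 0.242]
orientation: [0.697, 0.717, -0.003, -0.001]
contact_force: [0.8, 0.1, 0.0]
opening: 0.0163
```

```bash
python3 -c "
from h import *
go(W(-.15,.071,.25),W(-.15,.071,.155))
look('pics/p9.png')"
```

```text
at [ 0.4861 -0.1537  0.242 ] 91.65 F [0.8 0.1 0. ] open 0.0163 t 26.25
(np.float64(0.4288), np.float64(0.0043), 0.25, 91.4) -> [ 0.1596 -0.0527 -0.008 ] turn 0.004 rows>= 4
(np.float64(0.4288), np.float64(0.0043), 0.155, 91.4) -> [0.    0.    0.095] turn -0.0 rows>= 2
px [298. 338.] tray [300. -28.] [38. 39.] 29 range [276. -53.] [325.  -3.]
px [277. 271.] tray [142.  19.] [38. 37.] 10 range [121.  -1.] [160.  40.]
px [250. 229.] tray [10. 25.] [62. 12.] 2 range [-21.  20.] [41. 32.]
px [361. 160.] tray [-28. 398.] [44. 24.] 24 range [-49. 383.] [ -8. 413.]
```

View pics/p9.png

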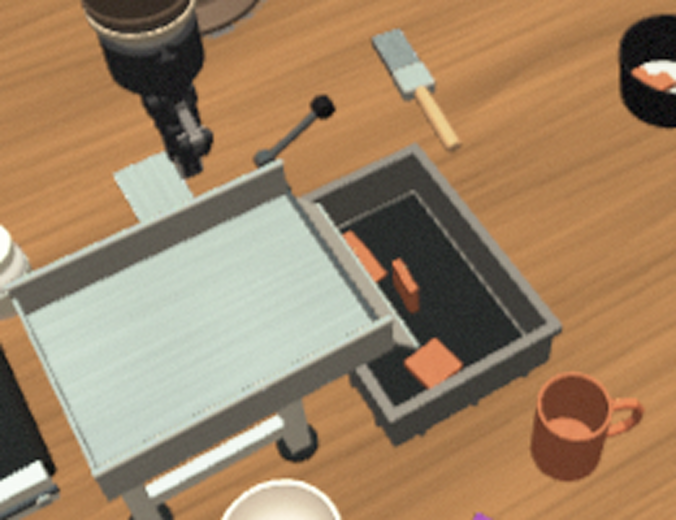

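Tray empty; all swept tiles in the tote. Shut the flap.

>>> carry_out(
  steps=[
    [[0.16,-0.053,-0.008],0],
    [[0.16,-0.053,-0.008],0],
    [[0.16,-0.053,-0.008],0],
    [[0.16,-0.053,-0.008],0],
    [[0.16,-0.053,-0.008],0],
    [[0.16,-0.053,-0.008],0],
  ],
  gripper=0.5,
)

```text
clock: 26.9
ee_pos: [0.4345, 0.0075, 0.2508]
orientation: [0.694, 0.72, 0.0, 0.0]
contact_force: [-0.3, -0.7, 0.1]
opening: 0.043
```

```bash
python3 -c "
from h import *
go(W(-.15,.071,.155))"
```

```text
at [0.4345 0.0075 0.2508] 92.05 F [-0.3 -0.7  0.1] open 0.043 t 26.9
(np.float64(0.4288), np.float64(0.0043), 0.155, 91.4) -> [-0.003  -0.0058  0.0958] turn 0.011 rows>= 2
```

>>> carry_out(
  steps=[
    [[-0.003,-0.006,0.03],0.011],
    [[-0.003,-0.006,0.06],0.011],
    [[-0.003,-0.006,0.085],0.011],
    [[-0.003,-0.006,0.096],0.011],
    [[-0.003,-0.006,0.096],0.011],
  ],
)

```text
clock: 27.4
ee_pos: [0.4274, 0.0037, 0.1533]
orientation: [0.699, 0.715, -0.001, -0.001]
contact_force: [0.2, -0.4, 0.6]
opening: 0.0425
```

>>> carry_out(
  steps=[
    [[0,0,0],0],
    [[0,0,0],0],
    [[0,0,0],0],
    [[0,0,0],0],
  ],
  gripper=0,
)

```text
clock: 27.8
ee_pos: [0.4296, 0.0043, 0.1558]
orientation: [0.699, 0.715, 0.001, 0.002]
contact_force: [6.9, -0.7, -0.7]
opening: 0.0152
```

>>> carry_out(
  steps=[
    [[-0.005,0,-0.008],0],
    [[-0.011,0,-0.016],0],
    [[-0.018,0,-0.023],0],
    [[-0.0255,0,-0.029],0],
    [[-0.034,0,-0.034],0],
    [[-0.0425,0,-0.038],0],
    [[-0.052,0,-0.041],0],
    [[-0.061,0,-0.0425],0],
    [[-0.071,0,-0.043],0],
  ],
)

```text
clock: 28.7
ee_pos: [0.4314, -0.0649, 0.1991]
orientation: [0.698, 0.716, 0.002, 0.001]
contact_force: [5.8, 6.0, -0.3]
opening: 0.0154
```

>>> carry_out(
  steps=[
    [[-0.01,0,0.0005],0],
    [[-0.019,0,0.0025],0],
    [[-0.0285,0,0.005],0],
    [[-0.037,0,0.009],0],
    [[-0.0455,0,0.014],0],
    [[-0.053,0,0.02],0],
    [[-0.06,0,0.027],0],
    [[-0.066,0,0.035],0],
    [[-0.071,0,0.043],0],
    [[-0.073,0,0.049],0],
    [[-0.073,0,0.049],0],
  ],
)

```text
clock: 29.8
ee_pos: [0.4335, -0.1411, 0.15]
orientation: [0.699, 0.715, 0.001, 0.003]
contact_force: [6.0, -4.8, 4.0]
opening: 0.0154
```

```bash
python3 - <<'E'
from h import *
s,p,a=state();print(p,a,s['contact_force'],s['opening'])
print("q",1.09+np.arctan2(p[1]+.063+.0037,p[2]-.118))
E
```

```text
[ 0.43351507 -0.14113821  0.14996404] 91.30193442501925 [ 5.99716985 -4.83750167  4.01002504] 0.015393440518734154
q -0.07520161260603708
```

At the shut stop. Release, lift straight clear, and check.

>>> carry_out(
  steps=[
    [[0,0,0],0],
    [[0,0,0],0],
    [[0,0,0],0],
    [[0,0,-0.03],0],
    [[0,0,-0.07],0],
    [[0,0,-0.11],0],
    [[-0.04,-0.02,-0.13],0],
    [[-0.08,-0.04,-0.13],0],
    [[-0.12,-0.06,-0.13],0],
    [[-0.16,-0.06,-0.13],0],
    [[-0.2,-0.06,-0.13],0],
    [[-0.2,-0.06,-0.13],0],
  ],
  gripper=0.5,
)

```text
clock: 31.0
ee_pos: [0.3743, -0.3459, 0.2779]
orientation: [0.701, 0.713, -0.001, -0.0]
contact_force: [-0.5, 0.8, -0.1]
opening: 0.0429
```

```bash
python3 - <<'E'
from h import *
go()
a=r.grab_frame('top');b=r.grab_frame('scene')
c=cv2.resize(a[95:345,90:450],(400,278),interpolation=2); d=cv2.resize(b[120:430,60:460],(400,310),interpolation=2)
cv2.imwrite('pics/p10.png',np.hstack([cv2.copyMakeBorder(c,0,32,0,0,0),d]))
i0=cv2.imread('pics/top0.png')
m=(cv2.absdiff(a,i0).max(2)>60).astype(np.uint8); m=cv2.morphologyEx(m,cv2.MORPH_OPEN,np.ones((3,3)))
for k in cv2.findContours(m,0,2)[0]: print("diff",cv2.boundingRect(k))
E
```

```text
at [ 0.3743 -0.3459  0.2779] 91.0 F [-0.5  0.8 -0.1] open 0.0429 t 31.0
diff (544, 382, 16, 20)
diff (522, 326, 13, 6)
diff (552, 278, 6, 4)
diff (518, 268, 36, 57)
diff (526, 263, 8, 5)
diff (442, 252, 88, 168)
diff (203, 252, 3, 3)
diff (445, 247, 22, 64)
diff (501, 246, 21, 15)
diff (198, 242, 7, 8)
diff (323, 241, 6, 4)
diff (197, 241, 3, 3)
diff (139, 237, 16, 15)
diff (200, 235, 3, 3)
diff (196, 235, 3, 3)
diff (199, 229, 3, 4)
diff (195, 229, 3, 3)
diff (310, 227, 3, 5)
diff (194, 223, 3, 4)
diff (193, 213, 7, 8)
diff (192, 212, 3, 3)
diff (195, 206, 3, 5)
diff (191, 206, 3, 3)
diff (327, 202, 20, 20)
diff (384, 200, 21, 21)
diff (193, 194, 4, 9)
diff (189, 194, 3, 3)
diff (192, 188, 3, 4)
diff (188, 188, 3, 3)
diff (354, 183, 17, 18)
diff (187, 183, 3, 3)
diff (190, 177, 4, 9)
diff (189, 171, 3, 4)
diff (257, 167, 3, 3)
diff (329, 166, 20, 20)
diff (382, 165, 17, 16)
diff (194, 160, 69, 100)
diff (250, 159, 3, 3)
diff (186, 152, 63, 17)
diff (246, 151, 5, 3)
diff (257, 147, 63, 99)
```

View pics/p10.png

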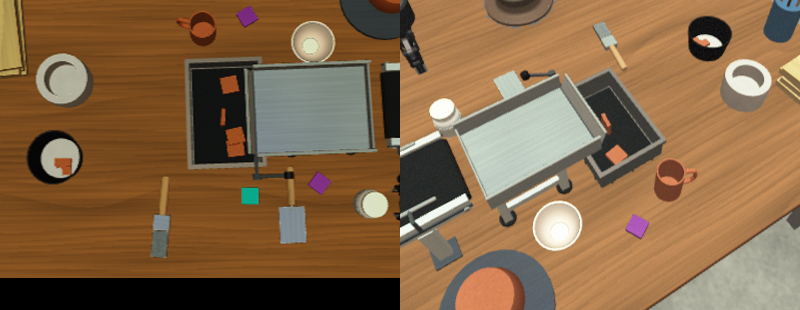

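The four whole tiles are in the tote, the broken one is in the tub, the flap is shut, and the bystander pixels haven't changed. Handing in.

```bash
python3 -c "
from workcell import r
print(r.close_job())"
```

```text
the job is handed in; nothing more can be done
None
```

The job is done and handed in at about 31 s on the robot clock, against the 72 s limit.

1. **Tote:** I gripped it by the rim and slid it, squared up, under the flap.
2. **Broken tile:** I picked it out of the tray and put it in the black tub. This was done before the flap was touched.
3. **Flap down and sweep:** I swung the knob over to the lower stop. Three passes with the fingers then pushed all four whole tiles into the tote without lifting them.
4. **Flap shut:** I swung the knob back to the shut stop, let go and moved the arm clear.

**Last checks:**
- The final pictures show the tray empty, four whole tiles in the tote, the broken tile in the tub and the tote still under the flap.
- While I still held the knob, its position put the flap at or just past shut (-0.08 rad by my estimate). I did not measure it again after letting go, but the knob's pixels match the starting picture.
- Comparing the top view before and after showed no change at the bystanders or the purple and turquoise look-alikes. The part of the bench behind the arm could not be compared.
- One tile in the tote came to rest on its edge.
- The highest contact force I read was about 10 N. No check failed or disagreed.

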